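# Snap the battery pack's cover home

### The arm

A 6-joint arm with a two-finger parallel gripper is mounted at the origin on the work surface. World frame = base frame: x ahead of the robot, y to its left, z up, the work surface at z = 0. Lengths are in mm, angles in rad, forces in N, time in s.
With the tool pointing down it reaches from about 275 to 1000 mm from the base axis. Payload 8.4 kg.
Tool frame: the origin (TCP) lies between the finger pads; the fingertips stand 22 mm ahead of it and the grasp point (between the pads) lies 3 mm ahead of it; z points along the fingers, y is the line along which they close (so a half turn about z gives the same grasp; the last joint's range is limited). The gripper opens to 85 mm and grips with 20 to 120 N. Pads are 22 mm wide; open, the fingers measure 114 mm over their backs; the gripper's body (76 mm by 85 mm) begins 54 mm behind the grasp point. The pads swing forward as they close: fully open they stand 13 mm farther back than shut.
Start: joints at [-1.158, 0.353, 1.633, -0, 1.155, -0.002], TCP at [251.878, -572.001, 253.281] pointing down, gripper open.
Joint ranges: [-2.63, 2.63], [-0.92, 2.1], [0.06, 2.66], [-1.3, 4.44], [0, 2.69], [-3.02, 3.02]. Speed limits (rad/s): [2.22, 2.22, 2.79, 3.14, 3.14, 3.14].

### API

Orientations are given as [roll, pitch, yaw] about the fixed x, y, z axes, in that order (R = Rz(yaw) Ry(pitch) Rx(roll)).
In Python, from rig import r, grab_frame gives the robot as it stands.
- The arm moves only by the shell command python3 -m inch 'ROWS' [FORCE]. ROWS is JSON, a list of rows, each a list of 7 numbers: the turn, a rotation vector about the tool's x, y, z as a fraction of full scale, then the shift along the tool's x, y, z as a fraction of full scale, then the closure, from 0 (fully open) to 1 (shut). In form: [[rx, ry, rz, dx, dy, dz, fingers], ...]. A call has 1 to 8 rows; each row shifts and turns the commanded pose from where the row before left it, along the tool's axes as they then stand; what a row does not reach is not made up. Full scale, the value 1, is 2.5 cm for a shift and pi rad for a turn. A row lasts 1/12 s, in which the tool goes at most 41.7 mm and 7.16 degrees, less where a joint would pass 70% of its speed; a pose out of reach is approached as far as the arm can. A call with a number of a shift or a turn outside -1 to 1 is refused whole. A call with a gripper value outside its range is refused whole. The fingers move at their own pace and stop on an object; FORCE is the grip in N (left out, the last holds). Time passes only in rows, so rows that do not move let the fingers close. It gives the time, the measured TCP pose, the force, the opening and the grip force at its end, in the units of the state.
- r.sense(): the state, without advancing time (a new reading comes with each control period).
- grab_frame(name): name is "scene" or "side" or "wrist"; returns a dict with "pixels" (420x560x3 uint8, red, green, blue), "z_map" (420x560 float32, mm along the optical axis (not along the pixel's ray), 0 where there is no reading), "vertical_fov" (degrees; the focal length in pixels is half the picture's height over the tangent of half this angle, whatever the lens; pixels are square), "cx", "cy" (the principal point, pixels), "dist" ([k1, k2, p1, p2, k3] as OpenCV has them; the pictures are not rectified), "cam_to_world" (4x4, takes a point from camera to world coordinates). Camera axes: x right, y down, z forward; pixel columns grow to the right and rows downward; lengths in mm; the calibration is good to about 2 mm. A picture is of the moment at which its call begins.
- r.sign_off(): hands the job in; it is judged then, once.
The state is a dict: "clock": time; "qpos": joint angles; "qvel": joint speeds; "joint_efforts": joint torques, N m; "eef_pos": TCP position; "tcp_rot": TCP orientation; "contact_force": force on the tool from outside, world axes, zero at the start; "wrist_torque": the same for the moment, N m; "opening": opening from 0.0 (shut) to 1.0 (fully open); "grasp_force": force on a finger pad.
Only numpy, scipy, OpenCV 4.12 (cv2) and the standard library are available. Lean on these libraries where they do the work, as an engineer would, in place of code of your own. Each camera call takes 0.05 s, during which the arm holds its last target. There are 200 camera calls.

### The job

Fresh cells have gone into the black battery pack, but its cover is only laid on and none of its four corner clips has caught yet. With the fingertips, press the rim down at the ridged thumb pads around it until every clip has snapped and the cover sits fully home all the way round, keeping off the display window in the middle. Only press: lift nothing, and leave the pack and the other things on the bench where they are.

Things in the scene. Friction and masses are not known exactly. Their poses are not given: they have to be found in the camera images.
- pack: Black plastic battery pack standing loose on four rubber feet on the bench: 150 mm long (its x), 96 mm wide (its y), housing rim 50 mm above the bench, about 0.75 kg. Origin at the centre of its underside, z up; two jack sockets on its -x end. Pressed straight down on a thumb pad it neither tips nor slides.
- cover_mid (a point): Centre of the underside of the pack's cover, a thin black plate as long and wide as the pack, 5 mm thick. The housing holds it sideways; it goes up, down, tilts and twists. At the start it rests level on four unsnapped spring clips, one under each thumb pad, its underside 7.5 mm above the housing rim. Fully home it lies on the rim, its flat top 55 mm above the bench.
- pad_a (a point): Centre of the top of a ridged grey thumb pad near the cover's corner at the pack's -x, +y. The pad is 24 (along x) by 14 mm, 2 mm proud. Top 64.5 mm above the bench unsnapped, 57 mm snapped. Its clip resists with 3 to 10 N, then clicks: the corner drops to a hard stop and stays; a lighter push springs back, 25 N does no harm. Any order. While only some are home the cover is skewed and a far pad can stand 6 mm higher.
- pad_b (a point): Centre of the top of the thumb pad at the pack's -x, -y corner; same as pad_a, 77 mm from it across the pack. Pads lie 60 mm along x and 38.5 mm along y from the pack's middle.
- pad_c (a point): Centre of the top of the thumb pad at the pack's +x, -y corner; same as pad_a.
- pad_d (a point): Centre of the top of the thumb pad at the pack's +x, +y corner; same as pad_a.
- window: Dark glass display window in the middle of the cover, 44 mm (along the pack's x) by 28 mm, about 1 mm proud of the cover and lower than the thumb pads. Origin at the centre of its underside. Fragile: not to be pressed.
- kidney_dish: Stainless kidney dish, bystander: about 200 mm long (along its y), 115 mm wide, 36 mm high, open on top. Origin at the middle of its underside.
- palette: White porcelain ink palette, bystander: slab 150 (its x) by 100 by 16 mm with six round wells. Origin at the centre of its underside.
- punch: Brass centre punch lying on the bench, bystander: 102 mm long along its x, 11 mm thick. Origin under its middle, on the bench.
Not all that is in view belongs to the job. There is more than one size of the pack; the job needs the smallest.

How it is judged:
By the outcome, as a careful person would: the job done as asked, in the order asked, and still so for the second after the job is handed in, with the robot touching nothing.
It also fails if it takes over 48 s, if anything falls off the work surface, if the arm or the gripper's body presses on something with over 40 N, if the wrist force passes 120 N, or if a joint passes its speed limit or range.

## Working session

There is one attempt and no reset: what is moved stays moved. The work goes in short steps, Python scripts to look and compute and a shell command to move; the robot and the scene stay as the last step left them, time stands still between calls to the robot, and variables do not carry over. Pictures are saved under pics/ and viewed, at most 10 in all, crops included, and the job is handed in when it is done.

```bash
mkdir -p pics; ls
python3 - <<'E'
from rig import r, grab_frame
import cv2,numpy as np
s=r.sense(); print(s['clock'],s['eef_pos'],s['tcp_rot'],s['opening'])
for n in("scene","side"):
    f=grab_frame(n); np.savez('f_'+n,**f); cv2.imwrite(f'pics/{n}0.png',f['pixels'][...,::-1])
    print(n,f['vertical_fov'],f['cx'],f['cy'],f['dist'],np.round(f['cam_to_world'],3).tolist())
E
```

```text
pics
0.0 [ 251.68659277 -571.59013888  252.55529919] [-3.14019928e+00  1.24640048e-06  4.14769206e-01] 1.0006572015903
scene 55.85183015004874 280.258041913601 211.08426126348667 [-0.07494267  0.          0.          0.          0.        ] [[0.652, 0.581, -0.487, 1056.346], [0.758, -0.513, 0.402, -401.587], [-0.016, -0.631, -0.775, 869.326], [0.0, 0.0, 0.0, 1.0]]
side 57.26079932913031 279.92053746119984 208.71808885842833 [-0.0838978  0.         0.         0.         0.       ] [[0.901, -0.326, 0.286, 308.556], [-0.434, -0.69, 0.579, -480.184], [0.009, -0.646, -0.763, 716.725], [0.0, 0.0, 0.0, 1.0]]
```

View pics/scene0.png

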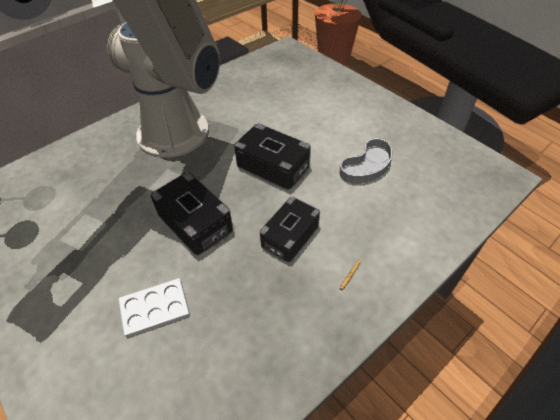

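View pics/side0.png

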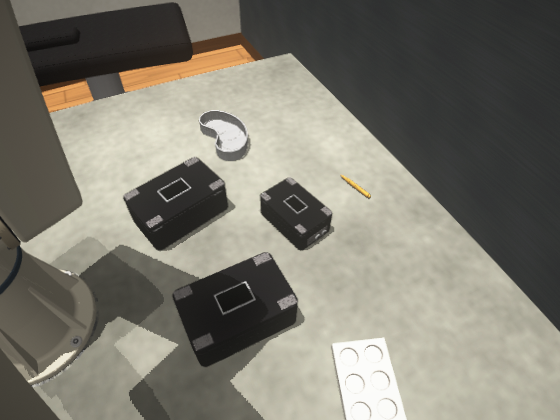

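The job's pack is the smallest one: it sits at about (290,228) in the scene view and (296,212) in the side view. Its jack sockets face roughly (318,236) in the side view.

```bash
cat > h.py <<'E'
import numpy as np,cv2
def K(f):
    fl=210/np.tan(np.radians(f['vertical_fov'])/2); return np.array([[fl,0,f['cx']],[0,fl,f['cy']],[0,0,1.]])
def rays(f,uv):
    p=cv2.undistortPoints(np.float64(uv).reshape(-1,1,2),K(f),np.float64(f['dist'])).reshape(-1,2)
    return np.c_[p,np.ones(len(p))]
def plane(f,uv,z):
    T=f['cam_to_world']; d=rays(f,uv)@T[:3,:3].T; o=T[:3,3]; return o+d*((z-o[2])/d[:,2])[:,None]
def cloud(f):
    v,u=np.mgrid[:420,:560]; T=f['cam_to_world']
    P=rays(f,np.c_[u.ravel(),v.ravel()])*f['z_map'].reshape(-1,1)
    return (P@T[:3,:3].T+T[:3,3]).reshape(420,560,3)
E
python3 - <<'E'
from h import *
for n,c in(("scene",(290,228)),("side",(296,212))):
    f=dict(np.load(f'f_{n}.npz')); C=cloud(f); c0=plane(f,[c],62)[0]
    g=f['pixels'].astype(int)
    near=np.hypot(C[...,0]-c0[0],C[...,1]-c0[1])<120
    top=near&(C[...,2]>56)&(C[...,2]<72)&(f['z_map']>0)
    P=C[top]; print(n,c0,top.sum(),'z med',np.median(P[:,2]), 'rect',cv2.minAreaRect(np.float32(P[:,:2])))
    m=(top&(g.mean(2)>55)).astype(np.uint8)
    k,l,st,ce=cv2.connectedComponentsWithStats(m)
    for i in range(1,k):
        if st[i,4]>15: print(ce[i].round(1),st[i,4],plane(f,[ce[i]],64.5)[0].round(1), np.median(C[l==i][:,2]).round(1))
    x,y=c; cv2.imwrite(f'pics/{n}c.png',cv2.resize(f['pixels'][y-50:y+50,x-60:x+60,::-1],None,fx=5,fy=5,interpolation=cv2.INTER_CUBIC))
E
```

```text
scene [607.38978592  -0.72584145  62.        ] 1753 z med 60.71842349470592 rect ((591.2628173828125, 13.436317443847656), (97.41863250732422, 153.36082458496094), 14.447396278381348)
[290.6 200.2] 46 [540.4  60.7  64.5] 61.8
[314.8 212. ] 57 [612.6  81.2  64.5] 61.4
[289.6 221.2] 120 [591.8  11.6  64.5] 61.0
[264.  229.7] 56 [569.5 -54.9  64.5] 62.3
[289.  243.6] 63 [642.9 -35.4  64.5] 61.9
side [582.24355623  -7.27547902  62.        ] 2236 z med 64.05341233274328 rect ((590.4571533203125, 14.257591247558594), (98.97382354736328, 152.70162963867188), 14.167190551757812)
[292.1 194.1] 338 [597.5  42.3  64.5] 64.8
[295.6 204. ] 157 [591.1  12.2  64.5] 64.5
[300.4 228.3] 86 [568.9 -53.2  64.5] 65.2
```

View pics/sidec.png

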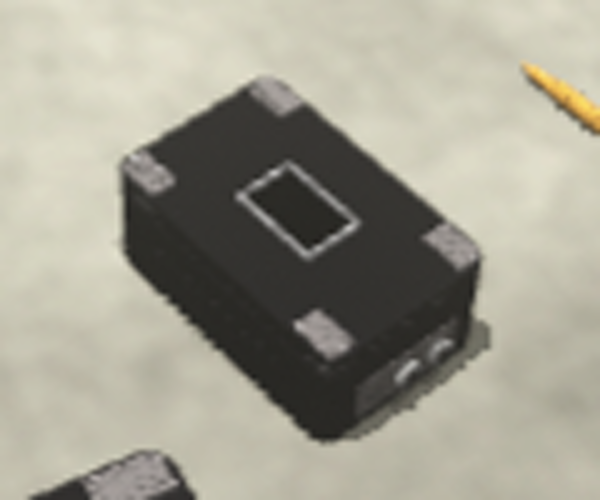

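```bash
python3 -m inch '[[0,0,0.026,0,0,0,1],[0,0,0.026,0,0,0,1],[0,0,0,0.8,-0.77,0,1],[0,0,0,0.8,-0.77,0,1],[0,0,0,0.8,-0.77,0,1],[0,0,0,0.8,-0.77,0,1],[0,0,0,0.8,-0.77,0,1],[0,0,0,0.8,-0.77,0,1]]'
python3 -m inch '[[0,0,0,0.8,-0.77,0,1],[0,0,0,0.8,-0.77,0,1],[0,0,0,0.8,-0.77,0,1],[0,0,0,0.8,-0.77,0,1],[0,0,0,0.8,-0.77,0,1],[0,0,0,0.8,-0.77,0,1],[0,0,0,0.8,-0.77,0,1],[0,0,0,0.8,-0.77,0,1]]'
```

```text
clock: 0.77
eef_pos: [339.7, -428.9, 252.9]
tcp_rot: [-3.141, 0.0, 0.251]
contact_force: [0.1, -0.6, 0.1]
opening: -0.0
grasp_force: 0.0
clock: 1.43
eef_pos: [456.4, -240.0, 253.1]
tcp_rot: [-3.141, 0.0, 0.251]
contact_force: [-0.3, -1.8, -0.6]
opening: 0.002
grasp_force: 0.0
```

```bash
python3 -m inch '[[0,0,0,0.8,-0.77,0,1],[0,0,0,0.8,-0.77,0,1],[0,0,0,0.8,-0.77,0,1],[0,0,0,0.8,-0.77,0,1],[0,0,0,0.8,-0.77,0.4,1],[0,0,0,0.8,-0.77,0.6,1],[0,0,0,0.8,-0.77,0.8,1],[0,0,0,0.65,-0.69,0.8,1]]'
python3 -m inch '[[0,0,0,0,0,0,1],[0,0,0,0,0,0,1],[0,0,0,0,0,0,1]]'
python3 - <<'E'
from rig import r, grab_frame
from h import *
f=grab_frame('wrist'); np.savez('f_w',**f); cv2.imwrite('pics/w1.png',f['pixels'][...,::-1])
C=cloud(f); g=f['pixels'].astype(int)
top=(C[...,2]>52)&(C[...,2]<72)&(f['z_map']>0)
m=(top&(g.mean(2)>65)).astype(np.uint8)
k,l,st,ce=cv2.connectedComponentsWithStats(m)
for i in range(1,k):
    if st[i,4]>60: print(ce[i].round(1),st[i],plane(f,[ce[i]],64.5)[0].round(1), np.median(C[l==i][:,2]).round(1))
E
```

```text
clock: 2.1
eef_pos: [570.6, -53.7, 187.7]
tcp_rot: [3.141, -0.001, 0.252]
contact_force: [0.5, -1.0, 0.2]
opening: 0.004
grasp_force: 0.0
clock: 2.35
eef_pos: [569.3, -55.4, 188.3]
tcp_rot: [3.142, 0.001, 0.252]
contact_force: [-0.1, -1.1, 0.6]
opening: -0.002
grasp_force: 0.0
[167.3 142.2] [   82    84   207   135 13256] [593.9  35.7  64.5] 63.4
[279.6  98.6] [260  86  41  49 854] [642.  -33.8  64.5] 64.8
[278.8 203.2] [258 177  42  42 884] [570.  -51.5  64.5] 64.4
[ 28.7 291.2] [ 13 280  24  25 125] [448.6 125.5  64.5] 60.5
```

View pics/w1.png

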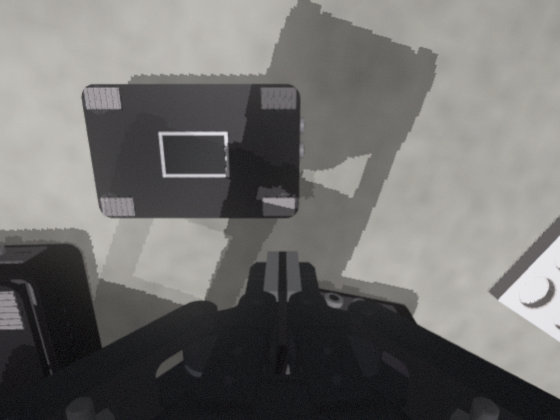

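The wrist view shows the pack with its four pads at about (103,98), (279,98), (118,206) and (279,205), and the window at (192,154). That agrees with the scene view to about 2 mm. I'll use a = (569.5,-54), b = (642.5,-35), c = (612.5,81), d = (540,61).

```bash
python3 -m inch '[[0,0,0,0.02,-0.05,0.8,1],[0,0,0,0,0,0.8,1],[0,0,0,0,0,0.8,1],[0,0,0,0,0,0.8,1],[0,0,0,0,0,0.4,1],[0,0,0,0,0,0.1,1],[0,0,0,0,0,0.1,1],[0,0,0,0,0,0,1]]'
python3 -m inch '[[0,0,0,0,0,0.1,1],[0,0,0,0,0,0.1,1],[0,0,0,0,0,0,1]]'
python3 -m inch '[[0,0,0,0,0,0.06,1],[0,0,0,0,0,0.06,1],[0,0,0,0,0,0,1]]'
```

```text
clock: 3.07
eef_pos: [570.2, -54.3, 94.0]
tcp_rot: [3.141, -0.001, 0.251]
contact_force: [0.2, -0.8, 0.2]
opening: -0.006
grasp_force: 0.0
clock: 3.32
eef_pos: [569.9, -53.9, 88.5]
tcp_rot: [3.141, -0.0, 0.251]
contact_force: [-1.1, 0.2, 0.0]
opening: -0.002
grasp_force: 0.0
clock: 3.57
eef_pos: [570.1, -54.0, 85.6]
tcp_rot: [3.141, -0.001, 0.252]
contact_force: [-0.6, -0.7, 4.6]
opening: 0.0
grasp_force: 1.6
```

```bash
python3 -m inch '[[0,0,0,0,0,0.06,1],[0,0,0,0,0,0.06,1],[0,0,0,0,0,0,1]]'
python3 -m inch '[[0,0,0,0,0,0.06,1],[0,0,0,0,0,0.06,1],[0,0,0,0,0,0,1]]'
```

```text
clock: 3.82
eef_pos: [569.8, -54.0, 82.3]
tcp_rot: [3.141, -0.0, 0.251]
contact_force: [0.4, -0.7, 0.1]
opening: -0.001
grasp_force: 0.1
clock: 4.07
eef_pos: [569.7, -53.8, 79.4]
tcp_rot: [-3.141, 0.0, 0.251]
contact_force: [-1.4, 0.1, 6.3]
opening: 0.003
grasp_force: 3.2
```

```bash
python3 -m inch '[[0,0,0,0,0,0.03,1],[0,0,0,0,0,0.03,1],[0,0,0,0,0,0,1]]'
```

```text
clock: 4.32
eef_pos: [569.8, -53.8, 78.8]
tcp_rot: [-3.141, -0.0, 0.251]
contact_force: [-4.7, 0.7, 16.5]
opening: 0.002
grasp_force: 8.2
```

```bash
python3 -m inch '[[0,0,0,0,0,-0.6,1],[0,0,0,0,0,-0.6,1],[0,0,0,0.75,0,0,1],[0,0,0,0.75,0,0,1],[0,0,0,0.75,0,0,1],[0,0,0,0.75,0,0,1],[0,0,0,0,0,0,1],[0,0,0,0,0,0.4,1]]'
python3 -m inch '[[0,0,0,0,0,0.1,1],[0,0,0,0,0,0.1,1],[0,0,0,0,0,0.1,1],[0,0,0,0,0,0,1]]'
python3 -m inch '[[0,0,0,0,0,0.1,1],[0,0,0,0,0,0.1,1],[0,0,0,0,0,0,1]]'
python3 -m inch '[[0,0,0,0,0,0.1,1],[0,0,0,0,0,0.1,1],[0,0,0,0,0,0,1]]'
```

```text
clock: 4.98
eef_pos: [643.7, -35.0, 98.6]
tcp_rot: [3.141, -0.002, 0.252]
contact_force: [0.1, -0.6, 0.1]
opening: -0.001
grasp_force: 0.0
clock: 5.32
eef_pos: [641.4, -35.4, 89.5]
tcp_rot: [-3.141, 0.001, 0.251]
contact_force: [-1.0, -0.4, 0.7]
opening: 0.002
grasp_force: 0.0
clock: 5.57
eef_pos: [642.5, -35.3, 85.3]
tcp_rot: [3.141, -0.0, 0.251]
contact_force: [0.7, -0.2, 0.3]
opening: 0.003
grasp_force: 0.3
clock: 5.82
eef_pos: [641.9, -35.2, 79.6]
tcp_rot: [-3.141, 0.001, 0.251]
contact_force: [-0.8, 0.9, 0.1]
opening: -0.001
grasp_force: 0.0
```

```bash
python3 -m inch '[[0,0,0,0,0,0.04,1],[0,0,0,0,0,0.04,1],[0,0,0,0,0,0,1]]'
```

```text
clock: 6.07
eef_pos: [642.2, -35.1, 78.7]
tcp_rot: [-3.141, 0.0, 0.251]
contact_force: [-3.2, 0.3, 7.5]
opening: -0.003
grasp_force: 3.7
```

```bash
python3 -m inch '[[0,0,0,0,0,0.04,1],[0,0,0,0,0,0,1]]'
python3 -m inch '[[0,0,0,0,0,-0.7,1],[0,0,0,0,0,-0.7,1],[0,0,0,0,-0.8,0,1],[0,0,0,0,-0.8,0,1],[0,0,0,0,-0.8,0,1],[0,0,0,0,-0.8,0,1],[0,0,0,0,-0.8,0,1],[0,0,0,0,-0.8,0,1]]'
python3 -m inch '[[0,0,0,0,0,0.2,1],[0,0,0,0,0,0.3,1],[0,0,0,0,0,0.1,1],[0,0,0,0,0,0,1]]'
python3 -m inch '[[0,0,0,0,0,0.1,1],[0,0,0,0,0,0.1,1],[0,0,0,0,0,0,1]]'
python3 -m inch '[[0,0,0,0,0,0.1,1],[0,0,0,0,0,0.1,1],[0,0,0,0,0,0,1]]'
python3 -m inch '[[0,0,0,0,0,0.1,1],[0,0,0,0,0,0.1,1],[0,0,0,0,0,0,1]]'
```

```text
clock: 6.23
eef_pos: [642.3, -35.1, 78.4]
tcp_rot: [-3.141, 0.0, 0.251]
contact_force: [-5.4, 0.7, 13.2]
opening: 0.003
grasp_force: 6.5
clock: 6.9
eef_pos: [612.1, 81.9, 112.2]
tcp_rot: [-3.142, 0.0, 0.251]
contact_force: [0.5, -0.4, 0.7]
opening: -0.0
grasp_force: 0.0
clock: 7.23
eef_pos: [612.0, 80.2, 96.0]
tcp_rot: [-3.142, 0.002, 0.251]
contact_force: [0.2, -0.8, -0.1]
opening: -0.002
grasp_force: 0.0
clock: 7.48
eef_pos: [612.4, 80.4, 91.8]
tcp_rot: [-3.142, 0.001, 0.251]
contact_force: [-0.2, 0.2, -0.3]
opening: -0.001
grasp_force: 0.0
clock: 7.73
eef_pos: [612.6, 80.9, 87.0]
tcp_rot: [-3.142, -0.0, 0.251]
contact_force: [0.3, 0.0, 0.9]
opening: -0.001
grasp_force: 0.1
clock: 7.98
eef_pos: [612.5, 81.1, 82.1]
tcp_rot: [-3.142, -0.0, 0.252]
contact_force: [-0.5, 0.2, 0.5]
opening: -0.0
grasp_force: 0.0
```

```bash
python3 -m inch '[[0,0,0,0,0,0.1,1],[0,0,0,0,0,0.04,1],[0,0,0,0,0,0,1]]'
python3 -m inch '[[0,0,0,0,0,0.04,1],[0,0,0,0,0,0.02,1],[0,0,0,0,0,0,1]]'
```

```text
clock: 8.23
eef_pos: [612.9, 81.0, 79.1]
tcp_rot: [3.141, -0.001, 0.252]
contact_force: [-1.1, -0.7, 5.2]
opening: -0.001
grasp_force: 2.5
clock: 8.48
eef_pos: [613.1, 81.0, 78.6]
tcp_rot: [3.141, -0.001, 0.251]
contact_force: [-2.5, -0.1, 12.7]
opening: 0.002
grasp_force: 6.9
```

Next pad d: about 75 mm along tool −x.

```bash
python3 -m inch '[[0,0,0,0,0,-0.6,1],[0,0,0,0,0,-0.6,1],[0,0,0,-0.76,0,0,1],[0,0,0,-0.76,0,0,1],[0,0,0,-0.76,0,0,1],[0,0,0,-0.76,0,0,1],[0,0,0,0,0,0,1],[0,0,0,0,0,0.4,1]]'
python3 -m inch '[[0,0,0,0,0,0.1,1],[0,0,0,0,0,0.1,1],[0,0,0,0,0,0,1]]'
python3 -m inch '[[0,0,0,0,0,0.1,1],[0,0,0,0,0,0.1,1],[0,0,0,0,0,0,1]]'
python3 -m inch '[[0,0,0,0,0,0.1,1],[0,0,0,0,0,0.1,1],[0,0,0,0,0,0,1]]'
python3 -m inch '[[0,0,0,0,0,0.08,1],[0,0,0,0,0,0.06,1],[0,0,0,0,0,0,1]]'
```

```text
clock: 9.15
eef_pos: [539.6, 62.1, 98.4]
tcp_rot: [3.141, -0.003, 0.251]
contact_force: [0.9, 0.3, 0.1]
opening: -0.001
grasp_force: 0.0
clock: 9.4
eef_pos: [539.2, 62.2, 91.3]
tcp_rot: [-3.141, 0.001, 0.252]
contact_force: [0.3, -0.6, -0.3]
opening: 0.0
grasp_force: 0.0
clock: 9.65
eef_pos: [538.8, 62.1, 86.7]
tcp_rot: [-3.142, 0.001, 0.252]
contact_force: [0.1, 0.5, 0.5]
opening: -0.003
grasp_force: 0.0
clock: 9.9
eef_pos: [538.7, 62.1, 81.9]
tcp_rot: [-3.142, 0.0, 0.252]
contact_force: [-0.2, -0.1, -0.0]
opening: -0.001
grasp_force: 0.0
clock: 10.15
eef_pos: [539.0, 62.1, 78.7]
tcp_rot: [3.142, -0.0, 0.251]
contact_force: [-0.6, -0.6, 1.5]
opening: 0.004
grasp_force: 0.7
```

```bash
python3 -m inch '[[0,0,0,0,0,0.06,1],[0,0,0,0,0,0.02,1],[0,0,0,0,0,0,1]]'
python3 -m inch '[[0,0,0,0,0,-1,1],[0,0,0,0,0,-1,1],[0,0,0,0,0,-1,1],[0,0,0,0,0,-1,1],[0,0,0,-0.8,0,-0.5,1],[0,0,0,-0.8,0,0,1],[0,0,0,0,0,0,1],[0,0,0,0,0,0,1]]'
python3 - <<'E'
from rig import r, grab_frame
from h import *
W=np.array([[569.5,-54],[642.5,-35],[612.5,81],[540,61]]);c=W.mean(0)
for n in('scene','side','wrist'):
    f=grab_frame(n); np.savez('g_'+n,**f); C=cloud(f)
    cv2.imwrite(f'pics/{n}2.png',f['pixels'][...,::-1])
    for q in list(W*1)+[c+.6*(w-c) for w in W]+[(W[i]+W[(i+1)%4])/2 for i in range(4)]:
        s=(np.hypot(C[...,0]-q[0],C[...,1]-q[1])<7)&(f['z_map']>0)&(C[...,2]<90)
        print(n,q.round(),s.sum(),np.median(C[s][:,2]).round(1) if s.any() else None)
    if n!='wrist':
        f0=np.load(f'f_{n}.npz')
        for q in W:
            C0=cloud(f0); s=(np.hypot(C0[...,0]-q[0],C0[...,1]-q[1])<7)&(C0[...,2]<90); print('  before',np.median(C0[s][:,2]).round(1))
E
```

```text
clock: 10.4
eef_pos: [539.1, 62.1, 77.9]
tcp_rot: [3.142, -0.0, 0.251]
contact_force: [-4.3, -0.5, 16.0]
opening: 0.003
grasp_force: 8.0
clock: 11.07
eef_pos: [499.6, 52.0, 189.5]
tcp_rot: [3.141, -0.0, 0.251]
contact_force: [0.4, -0.2, -0.2]
opening: -0.002
grasp_force: 0.0
scene [570. -54.] 22 54.6
scene [642. -35.] 20 54.5
scene [612.  81.] 18 54.4
scene [540.  61.] 17 54.7
scene [578. -27.] 16 52.8
scene [622. -16.] 19 52.8
scene [604.  54.] 19 51.7
scene [560.  42.] 17 53.5
scene [606. -44.] 19 52.6
scene [628.  23.] 18 52.5
scene [576.  71.] 15 53.3
scene [555.   4.] 17 52.5
  before 62.6
  before 61.9
  before 62.3
  before 61.4
side [570. -54.] 27 57.5
side [642. -35.] 26 57.9
side [612.  81.] 18 58.0
side [540.  61.] 18 58.3
side [578. -27.] 27 56.2
side [622. -16.] 23 57.0
side [604.  54.] 18 56.3
side [560.  42.] 23 56.4
side [606. -44.] 22 56.5
side [628.  23.] 22 56.0
side [576.  71.] 18 55.3
side [555.   4.] 25 56.6
  before 65.2
  before 65.8
  before 66.1
  before 65.3
wrist [570. -54.] 285 57.1
wrist [642. -35.] 377 57.2
wrist [612.  81.] 373 57.1
wrist [540.  61.] 289 57.2
wrist [578. -27.] 296 55.5
wrist [622. -16.] 348 55.5
wrist [604.  54.] 345 55.5
wrist [560.  42.] 301 55.4
wrist [606. -44.] 320 55.5
wrist [628.  23.] 370 55.4
wrist [576.  71.] 323 55.4
wrist [555.   4.] 284 55.4
```

View pics/wrist2.png

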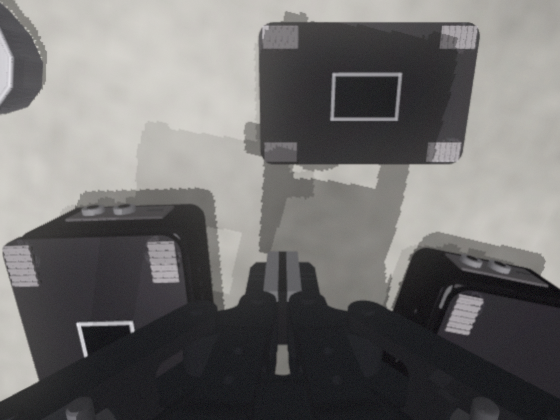

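The wrist view shows the cover flat, with the pads at (281,37), (459,37), (281,151) and (444,151) all at 57.1–57.2 mm. The cover is at about 55.4 mm everywhere I sampled. The pack hasn't moved and the tool is clear of it, so I'm handing in.

```bash
python3 -c "
from rig import r
print(r.sign_off())"
```

```text
the job is handed in; nothing more can be done
None
```

All four corners of the smallest pack's cover are pressed home: the thumb pads measure 57 mm and the cover top about 55 mm all round. The window was not touched, and the job is handed in.

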